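Lock a washed perch into the feeding rail

ROBOT

A 6-joint arm with a two-finger parallel gripper is mounted at the origin on a cart in front of the work surface, level with it; the furniture and walls round the work are solid. World frame = base frame: x ahead of the robot, y to its left, z up, the work surface at z = 0. Lengths are in m, angles in degrees, forces in N, time in s.
With the tool pointing down it reaches from about 0.35 to 0.875 m from the base axis. Payload 4.2 kg.
Tool frame: the origin (TCP) lies on the centre line of the jaws, within the pads' length; the fingertips stand tip_reach ahead of it and the grasp point (between the pads) is the TCP (tip_reach is the distance from the TCP to the fingertips, in m); z points along the fingers, y is the line along which they close (so a half turn about z gives the same grasp; the last joint's range is limited). The gripper opens to 87 mm and grips with 3 to 60 N. Pads are 19 mm wide; open, the fingers measure 117 mm over their backs; the gripper's body (75 mm by 190 mm) begins 51 mm behind the grasp point.
Start: joints at [-48.61, 22.042, 0.453, 0, -68.411, -14.817], TCP at [0.28, -0.559, 0.242] pointing down, gripper open.
Joint ranges: [-179.83, 179.83], [-69.29, 118.12], [-61.27, 80.66], [-181.25, 117.63], [-171.15, -9.14], [-177.46, 177.46]. Speed limits (degrees/s): [159.86, 159.86, 180, 180, 180, 180].

INTERFACE

Orientations are given as a 3x3 rotation matrix whose columns are the frame's x, y, z axes.
In Python, from station import sense, capture, finish_job, tip_reach gives the robot as it stands.
- The arm moves only by the tool arm_command, never from a script. Its argument "deltas" is a list of rows, each a list of 7 numbers: the turn, a rotation vector about the tool's x, y, z in rad, then the shift along the tool's x, y, z in cm, then the closure, from -1 (fully open) to 1 (shut), so that 0 is half open. In form: [[rx, ry, rz, dx, dy, dz, hand], ...]. A call has 1 to 8 rows; each row is the pose to reach, as a shift and turn from the pose commanded when the call began, along the tool's axes at that moment; what a row does not reach only later rows make up. A row lasts 1/12 s, in which the tool goes at most 41.7 mm and 7.16 degrees, less where a joint would pass 70% of its speed; a pose out of reach is approached as far as the arm can. A call with a gripper value outside its range is refused whole. The fingers move at their own pace and stop on an object; the grip force is fixed at half the most. Time passes only in rows, so rows that repeat a pose let the fingers close. It gives the time, the measured TCP pose, the force, the opening and the grip force at its end, in the units of the state.
- sense(): the state, without advancing time (a new reading comes with each control period).
- capture(name): name is "scene" or "top"; returns a dict with "pixels" (400x640x3 uint8, blue, green, red), "fovy" (degrees; the focal length in pixels is half the picture's height over the tangent of half this angle, whatever the lens; pixels are square), "cx", "cy" (the principal point, pixels), "rvec" (rotation vector, rad) and "tvec" (3), from world to camera coordinates, as OpenCV has them. Camera axes: x right, y down, z forward; pixel columns grow to the right and rows downward; lengths in m; the calibration is good to about 2 mm. A picture is of the moment at which its call begins. There is no depth.
- finish_job(): hands the job in; it is judged then, once.
The state is a dict: "time_s": time; "joints": joint angles; "joint_velocities": joint speeds; "effort": joint torques, N m; "tcp_pos": TCP position; "ee_rot": TCP orientation; "wrist_force": force on the tool from outside, world axes, zero at the start; "moment": the same for the moment, N m; "gripper_width": opening from 0.0 (shut) to 1.0 (fully open); "gripper_force": force on a finger pad.
Only numpy, scipy, OpenCV 4.12 (cv2) and the standard library are available. Lean on these libraries where they do the work, as an engineer would, in place of code of your own. Each camera call takes 0.05 s, during which the arm holds its last target. There are 200 camera calls.

TASK

Take the washed T-perch out of the blue drying block and fit it in the slotted rail of the feeding board, about midway between the perch already fitted there and the mash cup: let its hammer-shaped foot down through the slot with the perch bar in line with the rail until the foot plate sits flat on the rail, then turn the perch a quarter turn so that the bar stands square across the rail and the foot catches under the lips. Leave the perch standing upright and let go, without spilling the mash cup or shifting the glass jar or the dropper bottle.

Things in the scene. Friction and masses are not known exactly. Their poses are not given: they have to be found in the camera images.
- perch: Loose T-perch, 130 to 250 g: pale wooden bar on a grey metal post (12 mm) on a round black foot plate (50 mm across, 4 mm thick). Origin: centre of the foot plate's underside; z up the post, y along the bar. It starts upright in the drying block, foot plate on the block's top, free to turn, yaw within 0.6 rad of the block's. Until turned in the rail it stands by its weight alone.
- perch_bar (a point): Middle of the loose perch's bar, 70 mm above the foot plate's underside; y along the bar. The bar is round, 16 mm thick and 110 mm long, with a black saddle (18 mm thick, 20 mm long) in its middle, where the post joins from below.
- perch_head (a point): Centre of the underside of the loose perch's steel hammer head, 16 mm below the foot plate's underside. Head: 34 mm long (y, parallel to the bar), 20 mm wide (x), 6 mm high, on a neck 11 mm thick. Two opposite corners are square, two cut back: in the rail it turns freely clockwise seen from above, a quarter turn; anticlockwise the square corners bind on the channel walls from some 40 degrees.
- slot (a point): Middle of the slotted rail, at its top face, 33 mm above the table; y along rail and slot, x across, z up. The slot, open upward along the whole rail, is 23 mm wide between rounded lips that reach 8 mm down; the channel below is 36 mm wide, its floor 18.5 mm under the top. A seated perch has its origin at this height and 2 mm of free play upward.
- board: Plywood feeding board, 96 x 350 x 12 mm, fixed, on the table; origin at the centre of its underside, y along its length. On it, along the middle, is screwed the rail: a low metal strut 41 mm wide, 21 mm high, 320 mm long, with green end caps.
- fitted_perch: The perch already fitted on the rail, fixed: same shape and size as the loose one. Origin: centre of its foot plate's underside, on the rail's top; its bar (along its y axis, 70 mm up) stands across the rail.
- cup_holder: Grey and black cup holder fitted on the rail, fixed, 47 mm across, 17 mm high; origin on the rail's axis at the rail's top. It stands 195 to 235 mm from the fitted perch; which of the two is at which end varies.
- food_cup: Small clear cup with yellow mash, loose in the cup holder: 42 mm across, 38 mm high; origin at the centre of its underside, 6 mm above the rail's top. Must stay upright in its holder.
- block: Blue plastic drying block, 84 x 150 x 30 mm (x, y, z), fixed, with two round through holes of 45 mm at y = +34 and -34 mm in its own frame; origin at the centre of its underside on the table. The perch starts in the +34 hole.
- glass_jar: Small open glass jar, 62 mm across, 60 mm high, loose; origin at the centre of its underside. Leave it where it is.
- dropper: Brown dropper bottle with a black rubber bulb, 33 mm across, 102 mm high, loose; origin at the centre of its underside. Leave it where it is.
- vent_knob (a point): Front of the vent knob, 30 mm across, that sticks out some 35 mm from the brooder's closed clear door (the door's face lies behind it, roughly in line with the bench front). Fixed; keep the hand and wrist clear of it when carrying the perch past.

How it is judged:
By the outcome, as a careful person would: the job done as asked, in the order asked, and still so for the second after the job is handed in, with the robot touching nothing.
It also fails if it takes over 45 s, if anything falls off the work surface, if the arm or the gripper's body presses on something with over 40 N, if the wrist force passes 120 N, or if a joint passes its speed limit or range.

## Working session

There is one attempt and no reset: what is moved stays moved. The work goes in short steps, Python scripts to look and compute and a tool call to move; the robot and the scene stay as the last step left them, time stands still between calls to the robot, and variables do not carry over. Pictures are saved under pics/ and viewed, at most 13 in all, crops included, and the job is handed in when it is done.

Besides the shell and the picture viewer there is one more tool, called after "Request:" in YAML: its name, and indented under it one key for each argument. arm_command: Moves the arm, as the interface text tells. Its arguments: {"type":"object","properties":{"deltas":{"type":"array"}},"required":["deltas"]}

```bash
mkdir -p pics; cat > h.py <<'E'
import numpy as np,cv2
from station import sense,capture,finish_job,tip_reach
def snap(n,f):
    c=capture(n);cv2.imwrite('pics/'+f+'.png',c['pixels']);np.save('pics/'+f+'.npy',np.r_[c['fovy'],c['cx'],c['cy'],np.ravel(c['rvec']),np.ravel(c['tvec'])]);return c
class Cam:
    def __init__(s,f):
        a=np.load('pics/'+f+'.npy');s.f=200/np.tan(np.radians(a[0]/2));s.c=a[1:3];s.R=cv2.Rodrigues(a[3:6])[0];s.t=a[6:9];s.o=-s.R.T@s.t
        s.im=cv2.imread('pics/'+f+'.png')
    def ray(s,u,v):
        d=s.R.T@np.array([(u-s.c[0])/s.f,(v-s.c[1])/s.f,1]);return d/np.linalg.norm(d)
    def plane(s,u,v,z):
        d=s.ray(u,v);return s.o+d*(z-s.o[2])/d[2]
    def proj(s,p):
        q=s.R@np.asarray(p,float)+s.t;return s.f*q[:2]/q[2]+s.c
def tri(c1,p1,c2,p2):
    d1,d2=c1.ray(*p1),c2.ray(*p2);A=np.c_[d1,-d2];k=np.linalg.lstsq(A,c2.o-c1.o,rcond=None)[0]
    a,b=c1.o+k[0]*d1,c2.o+k[1]*d2;return (a+b)/2,np.linalg.norm(a-b)
E
python3 - <<'E'
from h import *
np.set_printoptions(precision=4,suppress=True)
for n in('scene','top'):
    snap(n,n+'0');c=Cam(n+'0');print(n,c.o,c.R,c.f,c.c)
print(sense(),tip_reach if not callable(tip_reach) else tip_reach())
E
```

```text
scene [0.701  1.0095 0.5761] [[-0.9861  0.1643 -0.0246]
 [ 0.0918  0.4151 -0.9052]
 [-0.1385 -0.8948 -0.4244]] 382.6428100977813 [326.6034 197.4199]
top [0.4058 0.1268 1.4022] [[ 0.0005 -1.      0.0011]
 [-0.9881 -0.0007 -0.1538]
 [ 0.1538 -0.001  -0.9881]] 511.4161055442272 [319.9148 202.3096]
{'time_s': 0.1, 'joints': array([-48.6094,  22.088 ,   0.3866,  -0.0254, -68.4115, -14.8178]), 'joint_velocities': array([-0.0088, -0.1069,  0.1646,  0.1332, -0.0204, -0.0428]), 'effort': array([ -0.0009, -39.169 ,  18.7937,   4.2319,   0.0135,  -0.0001]), 'tcp_pos': array([ 0.2794, -0.5585,  0.2405]), 'ee_rot': array([[-0.8944, -0.4472, -0.001 ],
       [-0.4472,  0.8944,  0.0017],
       [ 0.0001,  0.002 , -1.    ]]), 'wrist_force': array([ 0.4156,  0.186 , -0.1794]), 'moment': array([-0.0289,  0.0183, -0.0003]), 'gripper_force': 0.0, 'gripper_width': 0.999356849779651} 0.019
```

View pics/scene0.png

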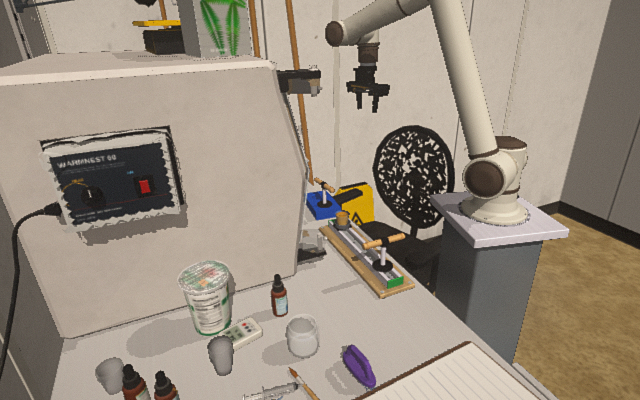

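View pics/top0.png

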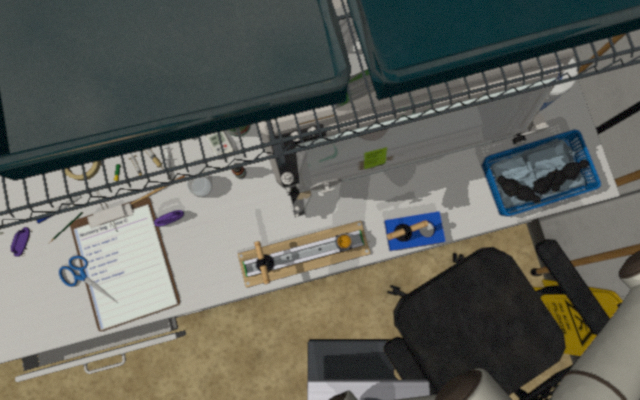

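The scene view shows the block at about (325,205), the mash cup at (343,220) and the fitted perch at (383,255). In the top view the fitted perch is at (264,262), the cup at (345,242), the block at (415,232) and the loose perch at (403,232). Next I'll view crops at larger scale.

```bash
python3 - <<'E'
from h import *
t=Cam('top0').im[165:295,225:455];s=Cam('scene0').im[165:305,290:430]
cv2.imwrite('pics/ct.png',cv2.resize(t,None,fx=3.45,fy=3.45,interpolation=cv2.INTER_CUBIC))
cv2.imwrite('pics/cs.png',cv2.resize(s,None,fx=4.2,fy=4.2,interpolation=cv2.INTER_CUBIC))
E
```

```text
(no output)
```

View pics/ct.png

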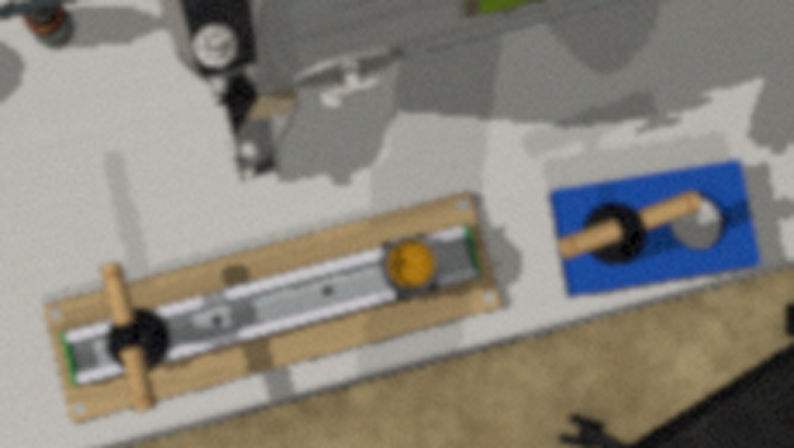

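View pics/cs.png

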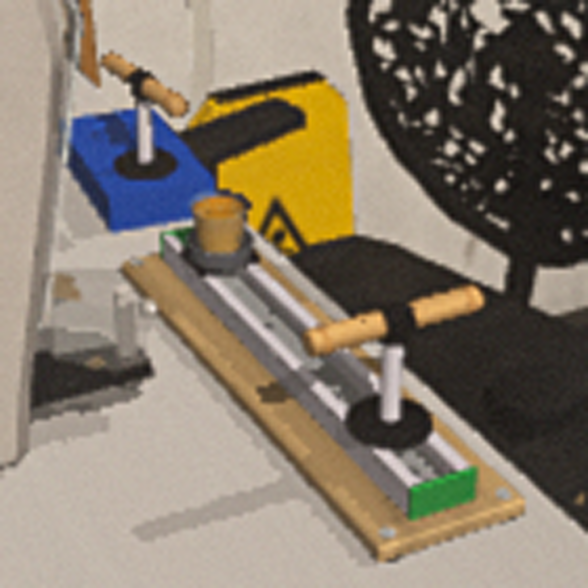

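The crops show the loose bar running from (562,247) to (700,202) in the top crop, with its plate near (612,233). The block's corners are sharp, the board's corners are visible, and the rail runs between two green caps. The free slot stretch lies between the fitted perch (137,338) and the cup (410,265). What look like the vent knob and bracket are at about (255,155).

```bash
python3 - <<'E'
from h import *
np.set_printoptions(precision=4,suppress=True)
T,S=Cam('top0'),Cam('scene0')
t=lambda x,y:(x/3.45+225-.36,y/3.45+165-.36)
s=lambda x,y:(x/4.2+290-.38,y/4.2+165-.38)
def sh(n,a,b):
    p,e=tri(T,t(*a),S,s(*b));print(n,p,'gap',e);return p
e1=sh('loose bar near(cup) end',(563,247),(180,106));e2=sh('loose far',(699,202),(107,61))
print('mid',(e1+e2)/2,'len',np.linalg.norm(e1-e2),'yaw',np.degrees(np.arctan2(*(e1-e2)[[1,0]])))
f1=sh('fit bar back',(112,268),(314,343));f2=sh('fit front',(145,405),(479,296))
print('mid',(f1+f2)/2,np.linalg.norm(f1-f2),np.degrees(np.arctan2(*(f1-f2)[[1,0]])))
sh('cup top',(410,262),(219,207))
sh('knob?',(255,158),(150,307))
bc=[T.plane(*t(*p),.03) for p in[(553,192),(740,162),(758,265),(572,294)]];print('block',np.mean(bc,0));
for i in range(4):print(bc[i],np.linalg.norm(bc[i]-bc[i-1]))
d=bc[0]-bc[1]+bc[3]-bc[2];print('block yaw',np.degrees(np.arctan2(d[1],d[0]))-90)
bd=[T.plane(*t(*p),.012) for p in[(46,303),(468,195),(500,300),(80,418)]];print('board',np.mean(bd,0))
d=bd[0]-bd[1]+bd[3]-bd[2];print('board yaw',np.degrees(np.arctan2(d[1],d[0]))-90,[np.linalg.norm(bd[i]-bd[i-1]) for i in range(4)])
hsv=cv2.cvtColor(T.im,cv2.COLOR_BGR2HSV)
def blob(n,m,z,box):
    k=np.zeros_like(m);x0,x1,y0,y1=box;k[y0:y1,x0:x1]=m[y0:y1,x0:x1];ys,xs=np.nonzero(k);
    print(n,len(xs),T.plane(xs.mean(),ys.mean(),z))
g=cv2.inRange(hsv,(45,90,40),(80,255,255))
blob('capL',g,.03,(235,260,250,285));blob('capR',g,.03,(355,368,225,250))
b=cv2.inRange(hsv,(105,120,60),(125,255,255));b[:200]=0;b[260:]=0;b[:,:380]=0;b[:,460:]=0
cn=max(cv2.findContours(b,0,2)[0],key=cv2.contourArea);h=cv2.convexHull(cn);m=cv2.moments(h)
print('block blob',T.plane(m['m10']/m['m00'],m['m01']/m['m00'],.03))
print('plate loose',T.plane(*t(613,233),.034),S.plane(*s(146,163),.034))
print('plate fit',T.plane(*t(137,338),.037),S.plane(*s(389,421),.037))
E
```

```text
loose bar near(cup) end [ 0.5198 -0.0476  0.0988] gap 0.0026489565155936395
loose far [ 0.5566 -0.1507  0.0958] gap 0.0031464122894925913
mid [ 0.5382 -0.0992  0.0973] len 0.10940327221886795 yaw 109.63087372933745
fit bar back [0.5049 0.2854 0.1005] gap 0.0008516718181563988
fit front [0.4036 0.2598 0.103 ] gap 0.004052289401736931
mid [0.4542 0.2726 0.1017] 0.10453657952243986 14.200168919271428
cup top [0.5123 0.064  0.0717] gap 0.00029879378189400695
knob? [0.5851 0.1828 0.0733] gap 0.012016298287505368
block [ 0.5421 -0.1299  0.03  ]
[ 0.5704 -0.0502  0.03  ] 0.08074892149021276
[ 0.5942 -0.1975  0.03  ] 0.14919110777844868
[ 0.5133 -0.2086  0.03  ] 0.08163085474269785
[ 0.4907 -0.0634  0.03  ] 0.14694806349632852
block yaw 9.012377877414309
board [0.4843 0.1679 0.012 ]
board yaw 15.022715923897678 [np.float64(0.09361459337053112), np.float64(0.3432436178654728), np.float64(0.08645110229636464), np.float64(0.34048799714574624)]
capL 13 [0.4399 0.3249 0.03  ]
capR 11 [0.5278 0.014  0.03  ]
block blob [ 0.5423 -0.1293  0.03  ]
plate loose [ 0.5378 -0.0958  0.034 ] [ 0.5386 -0.09    0.034 ]
plate fit [0.4563 0.2727 0.037 ] [0.4572 0.2774 0.037 ]
```

```bash
python3 - <<'E'
from h import *
t=Cam('top0').im[100:220,260:380];s=Cam('scene0').im[50:290,250:330]
f=lambda a,h:cv2.resize(a,None,fx=h,fy=h,interpolation=cv2.INTER_CUBIC)
a,b=f(t,4),f(s,2.5);H=600;o=np.zeros((H,a.shape[1]+b.shape[1],3),np.uint8);o[:480,:480]=a;o[:,480:]=b
cv2.imwrite('pics/knob.png',o)
E
```

```text
(no output)
```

View pics/knob.png

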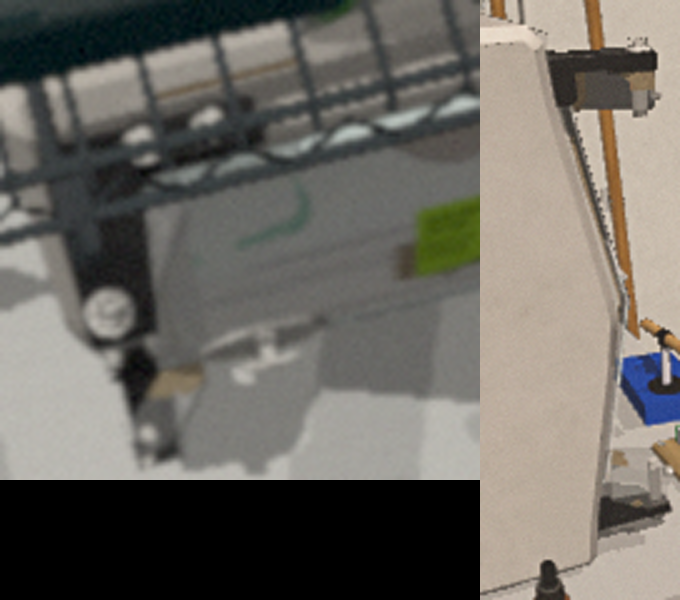

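The composite shows a hinge bracket with its lower front tip at top pixel about (298,214) and scene pixel (317,87). A pale knob sticks out from the clear door at top pixel about (321,193). The brooder's side hides it in the scene view.

```bash
python3 - <<'E'
from h import *
np.set_printoptions(precision=3,suppress=True)
T,S=Cam('top0'),Cam('scene0')
for a,b in [((298,213),(317,87)),((287,178),(314,70)),((298,213),(312,255))]:print(tri(T,a,S,b))
for z in(.1,.2,.3,.4,.5):print(z,T.plane(321,194,z),T.plane(326,187,z))
# tool target rz: y axis now; wanted closing dir perpendicular to bar
s=sense();R=s['ee_rot'];print(np.degrees(np.arctan2(R[1,1],R[0,1])))
w=np.array([.538,-.097,.2]);print('shift cm',R.T@(w-s['tcp_pos'])*100)
E
```

```text
(array([0.56 , 0.164, 0.437]), np.float64(0.04929896920388322))
(array([0.594, 0.187, 0.48 ]), np.float64(0.0018560770837713226))
(array([0.603, 0.183, 0.022]), np.float64(0.024160528250647836))
0.1 [0.63  0.123 0.1  ] [0.649 0.11  0.1  ]
0.2 [0.613 0.123 0.2  ] [0.63  0.111 0.2  ]
0.3 [0.596 0.123 0.3  ] [0.611 0.112 0.3  ]
0.4 [0.579 0.124 0.4  ] [0.593 0.114 0.4  ]
0.5 [0.561 0.124 0.5  ] [0.574 0.115 0.5  ]
116.5634420718885
shift cm [-43.77   29.706   4.11 ]
```

Request:
arm_command:
  deltas:
    - [0,0,-0.12,-3.4,2.3,0.3,-0.5]
    - [0,0,-0.24,-6.8,4.6,0.6,-0.5]
    - [0,0,-0.36,-10.2,6.9,0.9,-0.5]
    - [0,0,-0.48,-13.6,9.2,1.2,-0.5]
    - [0,0,-0.6,-17,11.5,1.5,-0.5]
    - [0,0,-0.72,-20.4,13.8,1.8,-0.5]
    - [0,0,-0.84,-23.8,16.1,2.1,-0.5]
    - [0,0,-0.96,-27.2,18.4,2.4,-0.5]

```text
time_s: 0.77
tcp_pos: [0.4409, -0.2707, 0.2172]
ee_rot: [[-0.141, -0.99, -0.0], [-0.99, 0.141, 0.0], [-0.0, 0.0, -1.0]]
wrist_force: [1.0, -0.3, 0.1]
gripper_width: 0.756
gripper_force: 0.0
```

```bash
cat >> h.py <<'E'
def go(x,y,z,yaw):
    "print the turn and shift (tool axes, rad, cm) from the measured pose to a tool-down pose, closing line at yaw deg"
    s=sense();R=s['ee_rot'];a=np.radians(yaw);Y=np.array([np.cos(a),np.sin(a),0]);Z=np.array([0,0,-1.]);G=np.c_[np.cross(Y,Z),Y,Z]
    r=cv2.Rodrigues(R.T@G)[0].ravel();d=R.T@(np.array([x,y,z])-s['tcp_pos'])*100
    print('t',round(s['time_s'],2),'tcp',s['tcp_pos'].round(4),'yaw',np.degrees(np.arctan2(R[1,1],R[0,1])).round(1),'F',s['wrist_force'].round(1),'M',s['moment'].round(2),'w',round(s['gripper_width'],3),'j',s['joints'].round(0));print('turn',r.round(3),'shift',d.round(2))
E
python3 -c "
from h import *
go(.538,-.097,.18,199.6)"
```

```text
t 0.77 tcp [ 0.4409 -0.2707  0.2172] yaw 171.9 F [ 1.  -0.3  0.1] M [0.   0.03 0.  ] w 0.756 j [-14.  13. -17.  -0. -61.   5.]
turn [ 0.     0.    -0.483] shift [-18.57  -7.17   3.72]
```

Request:
arm_command:
  deltas:
    - [0,0,-0.1,-3.4,-1.4,0.7,-0.5]
    - [0,0,-0.2,-6.8,-2.8,1.4,-0.5]
    - [0,0,-0.3,-10.2,-4.2,2.1,-0.5]
    - [0,0,-0.4,-13.6,-5.6,2.8,-0.5]
    - [0,0,-0.483,-17,-6.6,3.4,-0.5]
    - [0,0,-0.483,-18.6,-7.2,3.7,-0.5]
    - [0,0,-0.483,-18.6,-7.2,3.7,-0.5]

```text
time_s: 1.35
tcp_pos: [0.54, -0.0963, 0.1792]
ee_rot: [[0.334, -0.943, -0.002], [-0.943, -0.334, 0.0], [-0.001, 0.002, -1.0]]
wrist_force: [1.2, 0.2, -0.1]
gripper_width: 0.748
gripper_force: 0.0
```

```bash
python3 -c "
from h import *
go(.538,-.097,.102,199.6)
for n in('top','scene'): snap(n,n+'1')
a=Cam('top1').im[165:295,320:470];b=Cam('scene1').im[120:250,270:420]
cv2.imwrite('pics/v1.png',np.hstack([cv2.resize(i,None,fx=2.6,fy=2.6,interpolation=2) for i in(a,b)]))"
```

```text
t 1.35 tcp [ 0.54   -0.0963  0.1792] yaw -160.5 F [ 1.2  0.2 -0.1] M [-0.01  0.12  0.01] w 0.748 j [  7.  18. -16.  -0. -57.  13.]
turn [ 0.002  0.001 -0.002] shift [0.   0.2  7.72]
```

View pics/v1.png

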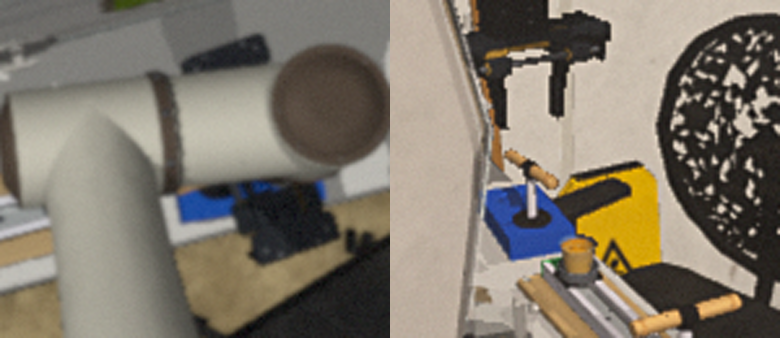

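The picture shows the open fingers straddling the bar above its saddle, bar centre at crop (530,168). Nothing touches, so I'll descend and grip.

Request:
arm_command:
  deltas:
    - [0,0,0,0,0.1,3,-0.5]
    - [0,0,0,0,0.2,6,-0.5]
    - [0,0,0,0,0.2,7.7,-0.5]
    - [0,0,0,0,0.2,7.7,0]
    - [0,0,0,0,0.2,7.7,1]
    - [0,0,0,0,0.2,7.7,1]
    - [0,0,0,0,0.2,7.7,1]
    - [0,0,0,0,0.2,7.7,1]

```text
time_s: 2.12
tcp_pos: [0.538, -0.1001, 0.1051]
ee_rot: [[0.329, -0.944, 0.003], [-0.944, -0.329, 0.0], [0.001, -0.003, -1.0]]
wrist_force: [-1.0, -0.6, 0.1]
gripper_width: 0.453
gripper_force: 0.0
```

Request:
arm_command:
  deltas:
    - [0,0,0,0,0,0,1]
    - [0,0,0,0,0,0,1]
    - [0,0,0,0,0,0,1]

```text
time_s: 2.37
tcp_pos: [0.5376, -0.0998, 0.1041]
ee_rot: [[0.33, -0.944, 0.001], [-0.944, -0.33, 0.0], [0.0, -0.001, -1.0]]
wrist_force: [1.3, 1.1, -1.3]
gripper_width: 0.228
gripper_force: 0.4
```

```bash
python3 -c "
from h import *
go(.538,-.097,.17,199.6)"
```

```text
t 2.37 tcp [ 0.5376 -0.0998  0.1041] yaw -160.7 F [ 1.3  1.1 -1.3] M [ 0.09 -0.16  0.03] w 0.228 j [  6.  23. -21.   0. -46.  13.]
turn [-0.001 -0.    -0.006] shift [-0.25 -0.14 -6.59]
```

Request:
arm_command:
  deltas:
    - [0,0,0,0,0,0,1]
    - [0,0,0,0,0,0,1]
    - [0,0,0,0,0,0,1]
    - [0,0,0,0,0,0,1]

```text
time_s: 2.7
tcp_pos: [0.5378, -0.0998, 0.104]
ee_rot: [[0.33, -0.944, 0.002], [-0.944, -0.33, -0.0], [0.001, -0.001, -1.0]]
wrist_force: [0.8, 0.5, 2.5]
gripper_width: 0.175
gripper_force: 30.0
```

Request:
arm_command:
  deltas:
    - [0,0,0,0,0,-1.5,1]
    - [0,0,0,0,0,-3,1]
    - [0,0,0,0,0,-4.5,1]
    - [0,0,0,0,0,-6,1]
    - [0,0,0,0,0,-7,1]
    - [0,0,0,0,0,-7,1]
    - [0,0,0,0,0,-7,1]

```text
time_s: 3.28
tcp_pos: [0.5366, -0.0998, 0.1731]
ee_rot: [[0.329, -0.944, -0.001], [-0.944, -0.329, 0.001], [-0.001, 0.001, -1.0]]
wrist_force: [-0.3, 0.2, -2.8]
gripper_width: 0.171
gripper_force: 30.0
```

```bash
python3 -c "
from h import *
go(.44,.14,.185,195.2)
for n in('top','scene'): snap(n,n+'2')
b=Cam('scene2').im[110:260,270:430]
cv2.imwrite('pics/v2.png',cv2.resize(b,None,fx=4,fy=4,interpolation=2))"
```

```text
t 3.28 tcp [ 0.5366 -0.0998  0.1731] yaw -160.8 F [-0.3  0.2 -2.8] M [-0.06  0.12 -0.04] w 0.171 j [  6.  18. -16.  -0. -56.  13.]
turn [0.001 0.001 0.07 ] shift [-25.82   1.23  -1.17]
```

View pics/v2.png

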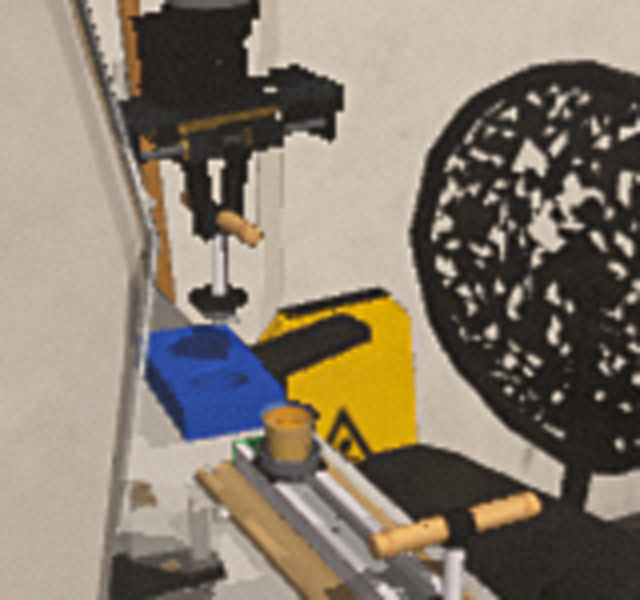

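The perch hangs upright in the grip, plate at crop (218,297), well clear of the block. I'll carry it along the robot side, away from the knob.

Request:
arm_command:
  deltas:
    - [0,0,0,-1.5,0.8,-0.6,1]
    - [0,0,0,-4.5,1.8,-1.2,1]
    - [0,0,0.02,-8,2.8,-1.2,1]
    - [0,0,0.04,-11.5,3.7,-1.2,1]
    - [0,0,0.05,-15,3.9,-1.2,1]
    - [0,0,0.06,-18.5,3.1,-1.2,1]
    - [0,0,0.07,-21.8,2.2,-1.2,1]
    - [0,0,0.07,-24.5,1.5,-1.2,1]

```text
time_s: 4.05
tcp_pos: [0.4411, 0.1282, 0.1849]
ee_rot: [[0.264, -0.965, -0.001], [-0.965, -0.264, -0.0], [0.0, 0.001, -1.0]]
wrist_force: [0.6, -0.0, -3.4]
gripper_width: 0.172
gripper_force: 30.0
```

Request:
arm_command:
  deltas:
    - [0,0,0,-1.2,0,0,1]
    - [0,0,0,-1.2,0,0,1]
    - [0,0,0,-1.2,0,0,1]

```text
time_s: 4.3
tcp_pos: [0.4383, 0.1381, 0.1846]
ee_rot: [[0.264, -0.964, -0.002], [-0.964, -0.264, -0.001], [0.001, 0.002, -1.0]]
wrist_force: [-0.5, -0.7, -1.8]
gripper_width: 0.17
gripper_force: 30.0
```

```bash
python3 -c "
from h import *
go(.483,.171,.16,195.2)
for n in('top','scene'): snap(n,n+'3')
b=Cam('scene3').im[110:310,270:430];a=Cam('top3').im[165:295,225:385]
cv2.imwrite('pics/v3.png',np.vstack([cv2.resize(i,None,fx=s,fy=s,interpolation=2) for i,s in((b,3),)]))"
```

```text
t 4.3 tcp [0.4383 0.1381 0.1846] yaw -164.7 F [-0.5 -0.7 -1.8] M [-0.05  0.09  0.  ] w 0.17 j [ 38.   9. -27.  -0. -54. -22.]
turn [ 0.002 -0.001  0.002] shift [-1.99 -5.19  2.44]
```

View pics/v3.png

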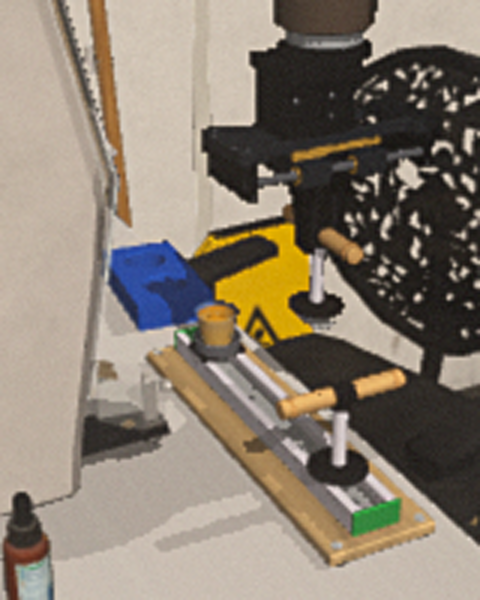

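The perch hangs upright beside the rail, plate at crop (317,305); the rail, cup and fitted perch are undisturbed. I'll check the held pose against the model and refine the slot line from the scene view.

```bash
python3 - <<'E'
from h import *
np.set_printoptions(precision=4,suppress=True)
T,S=Cam('top0'),Cam('scene3')
f=lambda x,y:(x/3+270-.33,y/3+110-.33)
p=sense()['tcp_pos']
m=S.im[170:230,355:400];g=cv2.cvtColor(m,cv2.COLOR_BGR2GRAY)
print('plate px pred',(S.proj([p[0],p[1],p[2]-.072])-[270,110])*3,'->',S.plane(*f(317,304),p[2]-.072))
a=np.radians(105.2);e=p+.055*np.array([np.cos(a),np.sin(a),0])-[0,0,.004];print('bar end pred',(S.proj(e)-[270,110])*3)
print('knob px',[(z,S.proj(T.plane(321,194,z))) for z in(.05,.1,.2,.3)])
# slot lips: bright strips in top view, across-rail profile at several stations
T0=cv2.cvtColor(T.im,cv2.COLOR_BGR2GRAY).astype(np.float32);S0=cv2.cvtColor(Cam('scene0').im,cv2.COLOR_BGR2GRAY).astype(np.float32)
u=np.array([np.cos(a),np.sin(a)]);n=np.array([u[1],-u[0]]);c0=np.array([.4843,.1679])
C=Cam('scene0')
for cam,I,nm in((T,T0,'top'),(C,S0,'scene')):
  for k in(-.05,-.02,.01,.03,.05):
    o=np.arange(-.034,.0341,.002);pts=np.float32([cam.proj([*(c0+u*k+n*q),.033]) for q in o])
    v=cv2.remap(I,pts[None,:,0],pts[None,:,1],1)[0];print(nm,k,v.astype(int))
E
```

```text
plate px pred [313.4563 299.8178] -> [0.4381 0.1436 0.1129]
bar end pred [350.8232 252.8679]
knob px [(0.05, array([299.9335, 235.613 ])), (0.1, array([302.1743, 218.8781])), (0.2, array([306.9368, 183.3099])), (0.3, array([312.1147, 144.6389]))]
top -0.05 [141 139 135 127 117 115 143 170 187 189 170 154 145 147 144 142 144 146
 152 157 151 143 152 175 189 191 181 154 139 133 134 136 136 136 138]
top -0.02 [143 142 139 132 121 116 143 171 188 190 168 152 143 143 145 146 146 150
 151 146 130 130 147 173 190 190 176 151 137 134 135 135 136 136 135]
top 0.01 [132 130 126 119 109 109 138 169 189 192 172 155 145 145 145 145 147 153
 154 150 140 133 148 174 195 193 174 146 128 125 126 126 126 129 133]
top 0.03 [102 101 100  98  96 101 124 158 176 175 147 119  99  95  96  96  97 100
 105 109 112 117 140 167 187 186 164 129 100  90  86  86  88  91 101]
top 0.05 [147 144 139 125 111 103 109 123 131 129 112 103  98 100 108 111 115 123
 141 150 149 134 129 132 138 137 131 124 124 127 129 132 133 134 135]
scene -0.05 [166 162 157 146 134 127 129 149 180 200 204 196 164 130 100  87  82  91
 117 139 140 140 140 148 169 192 200 193 161 123 102 100 102 103 102]
scene -0.02 [163 159 151 147 149 146 149 158 178 196 206 194 163 126 102  88  82  89
 109 137 141 137 134 140 163 188 200 198 158 122 103 104 104 102 101]
scene 0.01 [187 186 186 190 191 189 188 187 185 172 169 179 188 185 167 117  87  77
  96 120 143 137 138 146 168 192 205 193 163 130 106 100 103 102 103]
scene 0.03 [132 128 126 116 110 104 102 120 139 128 128 126 103 100  95  91  80  83
 106 110 114 135 141 148 168 192 207 206 162 120  99 103 107 108 106]
scene 0.05 [136 117  99  96  87  79  80  91 108 117 120 116 105  96  92  91  86  79
  76  76  76  76  75  83  99 113 118 118 105  92  88  90  93  92  85]
```

Request:
arm_command:
  deltas:
    - [0,0,0,-1,-2.2,0,1]
    - [0,0,0,-2,-4.4,0,1]
    - [0,0,0,-2,-5.2,0.5,1]
    - [0,0,0,-2,-5.2,2.5,1]
    - [0,0,0,-2,-5.2,4.5,1]
    - [0,0,0,-2,-5.2,5.4,1]
    - [0,0,0,-2,-5.2,5.4,1]
    - [0,0,0,-2,-5.2,5.4,1]

```text
time_s: 5.07
tcp_pos: [0.4841, 0.1702, 0.1315]
ee_rot: [[0.262, -0.965, -0.001], [-0.965, -0.262, -0.001], [0.001, 0.001, -1.0]]
wrist_force: [-0.3, -0.3, -1.2]
gripper_width: 0.171
gripper_force: 30.0
```

```bash
python3 -c "
from h import *
go(.483,.171,.107,195.2)
for n in('top','scene'): snap(n,n+'4')
b=Cam('scene4').im[140:290,300:420]
cv2.imwrite('pics/v4.png',cv2.resize(b,None,fx=4,fy=4,interpolation=2))"
```

```text
t 5.07 tcp [0.4841 0.1702 0.1315] yaw -164.8 F [-0.3 -0.3 -1.2] M [0.05 0.09 0.02] w 0.171 j [ 38.  18. -24.   0. -49. -22.]
turn [ 0.001 -0.001  0.   ] shift [-0.11  0.08  2.45]
```

View pics/v4.png

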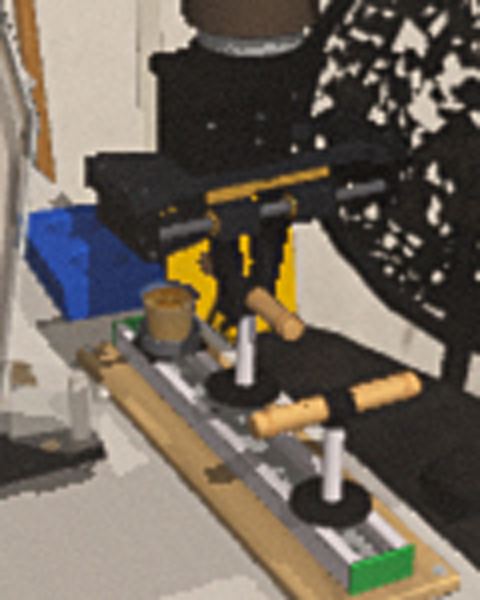

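The plate is centred over the slot at crop (240,385), with the bar parallel to the rail. Now I'll lower gently.

Request:
arm_command:
  deltas:
    - [0,0,0,0,0,0.4,1]
    - [0,0,0,0,0,0.8,1]
    - [0,0,0,0,0,1.2,1]
    - [0,0,0,0,0,1.4,1]
    - [0,0,0,0,0,1.4,1]

```text
time_s: 5.58
tcp_pos: [0.4834, 0.1708, 0.1173]
ee_rot: [[0.263, -0.965, -0.001], [-0.965, -0.263, -0.001], [0.0, 0.001, -1.0]]
wrist_force: [-0.3, 0.2, -2.7]
gripper_width: 0.171
gripper_force: 30.0
```

```bash
python3 -c "
from h import *
go(.483,.171,.107,195.2)"
```

```text
t 5.58 tcp [0.4834 0.1708 0.1173] yaw -164.8 F [-0.3  0.2 -2.7] M [-0.05  0.35  0.01] w 0.171 j [ 38.  19. -25.  -0. -47. -22.]
turn [ 0.001 -0.     0.001] shift [-0.03  0.04  1.03]
```

Request:
arm_command:
  deltas:
    - [0,0,0,0,0,0.3,1]
    - [0,0,0,0,0,0.6,1]
    - [0,0,0,0,0,0.8,1]
    - [0,0,0,0,0,0.9,1]
    - [0,0,0,0,0,0.9,1]

```text
time_s: 6.0
tcp_pos: [0.4839, 0.171, 0.108]
ee_rot: [[0.263, -0.965, -0.0], [-0.965, -0.263, -0.0], [0.0, 0.0, -1.0]]
wrist_force: [0.5, 0.1, -5.7]
gripper_width: 0.174
gripper_force: 30.0
```

```bash
python3 -c "
from h import *
go(.483,.171,.107,195.2)"
```

```text
t 6.0 tcp [0.4839 0.171  0.108 ] yaw -164.8 F [ 0.5  0.1 -5.7] M [-0.05  0.01  0.05] w 0.174 j [ 38.  20. -25.  -0. -45. -22.]
turn [ 0.    -0.     0.001] shift [-0.03  0.09  0.1 ]
```

Request:
arm_command:
  deltas:
    - [0,0,0,0,0,0.1,1]
    - [0,0,0,0,0,0.1,1]
    - [0,0,0,0,0,0.1,1]
    - [0,0,0,0,0,0.1,1]

```text
time_s: 6.33
tcp_pos: [0.4842, 0.1711, 0.1078]
ee_rot: [[0.263, -0.965, 0.001], [-0.965, -0.263, 0.0], [-0.0, -0.001, -1.0]]
wrist_force: [0.3, 0.4, -1.6]
gripper_width: 0.171
gripper_force: 30.0
```

```bash
python3 -c "
from h import *
go(.483,.171,.107,195.2)"
```

```text
t 6.33 tcp [0.4842 0.1711 0.1078] yaw -164.8 F [ 0.3  0.4 -1.6] M [-0.01  0.16 -0.01] w 0.171 j [ 38.  20. -25.   0. -45. -22.]
turn [-0.001  0.     0.001] shift [-0.02  0.12  0.08]
```

Request:
arm_command:
  deltas:
    - [0,0,0,0,0,0.1,1]
    - [0,0,0,0,0,0.1,1]
    - [0,0,0,0,0,0.1,1]
    - [0,0,0,0,0,0.1,1]

```text
time_s: 6.67
tcp_pos: [0.4844, 0.1712, 0.107]
ee_rot: [[0.263, -0.965, 0.001], [-0.965, -0.263, 0.001], [-0.0, -0.001, -1.0]]
wrist_force: [-0.3, -0.5, 0.5]
gripper_width: 0.174
gripper_force: 30.0
```

```bash
python3 -c "
from h import *
go(.483,.171,.107,195.2)
S=Cam('scene4') and snap('scene','s5') and Cam('s5')
cv2.imwrite('pics/v5.png',cv2.resize(S.im[190:290,320:420],None,fx=6,fy=6,interpolation=2))"
```

```text
t 6.67 tcp [0.4844 0.1712 0.107 ] yaw -164.7 F [-0.3 -0.5  0.5] M [-0.01  0.   -0.04] w 0.174 j [ 38.  20. -25.   0. -45. -22.]
turn [-0.001  0.     0.001] shift [-0.02  0.14 -0.  ]
```

View pics/v5.png

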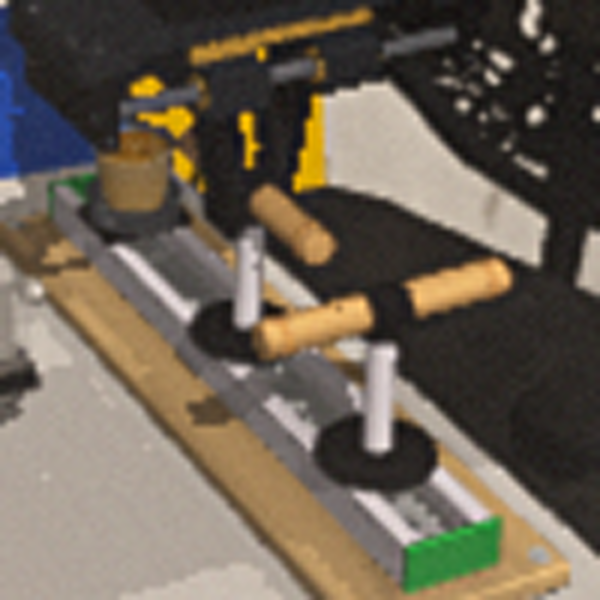

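The plate lies on the rail at crop (240,330), or very nearly. One more millimetre should confirm contact.

Request:
arm_command:
  deltas:
    - [0,0,0,0,0,0.1,1]
    - [0,0,0,0,0,0.1,1]
    - [0,0,0,0,0,0.1,1]
    - [0,0,0,0,0,0.1,1]
    - [0,0,0,0,0,0.1,1]

```text
time_s: 7.13
tcp_pos: [0.4849, 0.1714, 0.1067]
ee_rot: [[0.264, -0.965, 0.002], [-0.965, -0.264, 0.001], [-0.0, -0.003, -1.0]]
wrist_force: [0.7, -0.0, 5.1]
gripper_width: 0.174
gripper_force: 30.0
```

Contact confirmed: the force rose to about +5 N and the TCP stopped following. I'll relieve the pressure slightly and start the clockwise turn in stages.

Request:
arm_command:
  deltas:
    - [0,0,0.05,0,0,-0.05,1]
    - [0,0,0.15,0,0,-0.07,1]
    - [0,0,0.25,0,0,-0.07,1]
    - [0,0,0.35,0,0,-0.07,1]
    - [0,0,0.45,0,0,-0.07,1]
    - [0,0,0.5,0,0,-0.07,1]
    - [0,0,0.5,0,0,-0.07,1]

```text
time_s: 7.72
tcp_pos: [0.4828, 0.1699, 0.1065]
ee_rot: [[-0.234, -0.972, -0.003], [-0.972, 0.234, -0.002], [0.003, 0.002, -1.0]]
wrist_force: [-2.3, -1.8, 5.4]
gripper_width: 0.176
gripper_force: 30.0
```

```bash
python3 -c "
from h import *
go(.4837,.1712,.107,105.2)"
```

```text
t 7.72 tcp [0.4828 0.1699 0.1065] yaw 166.5 F [-2.3 -1.8  5.4] M [-0.57  0.99 -0.  ] w 0.176 j [ 38.  20. -25.   0. -45. -51.]
turn [ 0.    -0.004  1.07 ] shift [-0.15 -0.05 -0.05]
```

Request:
arm_command:
  deltas:
    - [0,0,0.1,0,0,-0.05,1]
    - [0,0,0.2,-0.05,0,-0.05,1]
    - [0,0,0.3,-0.05,0,-0.05,1]
    - [0,0,0.4,-0.05,0,-0.05,1]
    - [0,0,0.5,-0.05,0,-0.05,1]
    - [0,0,0.5,-0.05,0,-0.05,1]
    - [0,0,0.5,-0.05,0,-0.05,1]

```text
time_s: 8.3
tcp_pos: [0.4833, 0.171, 0.1066]
ee_rot: [[-0.668, -0.744, -0.002], [-0.744, 0.668, -0.001], [0.002, 0.001, -1.0]]
wrist_force: [-3.4, -0.9, 2.9]
gripper_width: 0.176
gripper_force: 30.0
```

```bash
python3 -c "
from h import *
go(.4837,.1712,.107,105.2)"
```

```text
t 8.3 tcp [0.4833 0.171  0.1066] yaw 138.1 F [-3.4 -0.9  2.9] M [-0.11  0.97  0.  ] w 0.176 j [ 38.  20. -25.  -0. -45. -80.]
turn [ 0.    -0.002  0.574] shift [-0.04 -0.02 -0.04]
```

Request:
arm_command:
  deltas:
    - [0,0,0.1,0.03,0.04,-0.04,1]
    - [0,0,0.2,0.03,0.04,-0.04,1]
    - [0,0,0.3,0.03,0.04,-0.04,1]
    - [0,0,0.4,0.03,0.04,-0.04,1]
    - [0,0,0.5,0.03,0.04,-0.04,1]
    - [0,0,0.574,0.03,0.04,-0.04,1]
    - [0,0,0.574,0.03,0.04,-0.04,1]
    - [0,0,0.574,0.03,0.04,-0.04,1]

```text
time_s: 8.97
tcp_pos: [0.4834, 0.1717, 0.1068]
ee_rot: [[-0.965, -0.263, -0.0], [-0.263, 0.965, 0.0], [0.0, 0.0, -1.0]]
wrist_force: [-1.5, 1.6, -0.1]
gripper_width: 0.172
gripper_force: 30.0
```

```bash
python3 -c "
from h import *
go(.4837,.1712,.107,105.2)"
```

```text
t 8.97 tcp [0.4834 0.1717 0.1068] yaw 105.2 F [-1.5  1.6 -0.1] M [0.58 0.62 0.05] w 0.172 j [  38.   20.  -25.   -0.  -45. -112.]
turn [ 0.    -0.     0.001] shift [-0.02 -0.06 -0.02]
```

The turn completed with low forces. I'll release slowly and retreat straight up before looking.

Request:
arm_command:
  deltas:
    - [0,0,0,0,0,0,0.6]
    - [0,0,0,0,0,0,0.3]
    - [0,0,0,0,0,0,0]
    - [0,0,0,0,0,0,-0.3]
    - [0,0,0,0,0,0,-0.4]
    - [0,0,0,0,0,0,-0.4]
    - [0,0,0,0,0,0,-0.4]
    - [0,0,0,0,0,0,-0.4]

```text
time_s: 9.63
tcp_pos: [0.4836, 0.1715, 0.1072]
ee_rot: [[-0.966, -0.26, 0.0], [-0.26, 0.966, 0.0], [-0.0, 0.0, -1.0]]
wrist_force: [-0.7, 0.1, -1.0]
gripper_width: 0.639
gripper_force: 0.0
```

Request:
arm_command:
  deltas:
    - [0,0,0,0,0,-1,-0.4]
    - [0,0,0,0,0,-3,-0.4]
    - [0,0,0,0,0,-5,-0.4]
    - [0,0,0,0,0,-7,-0.4]
    - [0,0,0,0,0,-8,-0.4]
    - [0,0,0,0,0,-8,-0.4]

```text
time_s: 10.13
tcp_pos: [0.4849, 0.1724, 0.1902]
ee_rot: [[-0.966, -0.26, 0.005], [-0.26, 0.966, 0.003], [-0.006, 0.002, -1.0]]
wrist_force: [-0.0, 0.1, -0.5]
gripper_width: 0.696
gripper_force: 0.0
```

```bash
python3 -c "
from h import *
go(.40,.171,.19,105.2)
snap('scene','s6');S=Cam('s6')
cv2.imwrite('pics/v6.png',cv2.resize(S.im[190:290,320:420],None,fx=6,fy=6,interpolation=2))"
```

```text
t 10.13 tcp [0.4849 0.1724 0.1902] yaw 105.1 F [-0.   0.1 -0.5] M [ 0.02 -0.05  0.06] w 0.696 j [  38.   14.  -20.    0.  -56. -113.]
turn [ 0.002  0.006 -0.002] shift [ 8.24  2.08 -0.03]
```

View pics/v6.png

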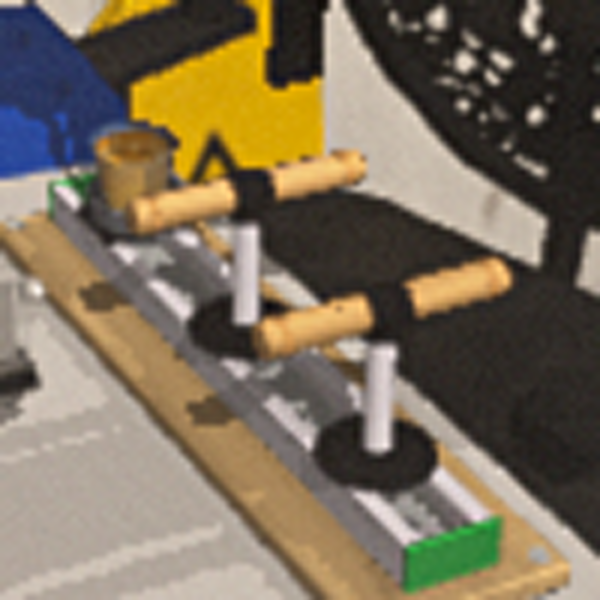

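The perch stands upright, its bar from (140,213) to (355,165), parallel to the fitted one, with the plate flat on the rail and the cup in place. I'll check the bar angle, then hand in.

```bash
python3 -c "
from h import *
S=Cam('s6');f=lambda x,y:(x/6+320-.4,y/6+190-.4)
A=[]
for a,b in(((140,213),(356,164)),((268,340),(503,275))):
    p,q=S.plane(*f(*a),.103),S.plane(*f(*b),.103);d=p-q;A.append(np.degrees(np.arctan2(d[1],d[0])));print((p+q)/2,np.linalg.norm(d),A[-1])
if abs(A[0]-A[1])<5: print(finish_job())"
```

```text
[0.4830729  0.17125794 0.103     ] 0.10319957330701768 12.915925398758375
[0.45422827 0.27551109 0.103     ] 0.10661356090084372 14.910077868187177
the job is handed in; nothing more can be done
None
```

The T-perch is fitted in the rail about midway between the fitted perch and the mash cup. It stands upright with its bar within about 2° of the fitted perch's, the gripper is clear, and the job was handed in at about 10 s on the robot's clock; the cup stayed in its holder, and the arm was never near the jar or dropper, though I took no final picture of those two.

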